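# Tighten and lock the rotor's castle nut

### The job

Tighten the brass castle nut on the small tube rotator: turn it clockwise (seen from above) until its red line has come round to the red line on the rotor, which is snug, and then a little further until a pair of its slots lines up with the slot across the spindle end. Then take the blue-handled locking key from its grey rack and set its flat blade down through the nut's slots and the spindle slot, fully home and upright, and let go of it, leaving the other things on the bench where they are.

Things in the scene. Friction and masses are not known exactly. Their poses are not given: they have to be found in the camera images.
- stand: White round spindle stand (tube rotator) fixed to the bench, 110 mm diameter, 30 mm high, with a braked aluminium rotor disc (100 mm diameter, top 38 mm above the bench). Neither turns. Origin on the axis at bench level. A red line 4 mm wide runs radially on the rotor along the stand's own -x direction.
- nut (a joint): Turn of the castle nut about the vertical spindle axis, rad; grows clockwise seen from above (tightening); its height stays. 0 = snug: the red line on its flange meets the rotor's red line. Starts loose, -0.6 to -0.3. Stops at -1.3 and 1.1. Friction about 0.15 N m; it stays where left. Its slots first line up with the spindle slot after snug between 0.15 and 0.75.
- nut_top (a point): On the spindle axis, level with the nut's top, 73 mm above the bench; turns with the nut. x lies along one pair of slots, the pair that meets the spindle slot first after snug; z up; red line at -x. Six slots 60 degrees apart, 8.5 mm wide, 13 mm deep, open at the top, in a crown of six teeth 40 mm in diameter, 60 to 73 mm above the bench.
- nut_grip (a point): On the spindle axis at half height of the nut's brass hexagon, 51 mm above the bench; axes as nut_top. Hexagon 40 mm across flats, 42 to 60 mm above the bench; each slot lies over the middle of a flat, so x is normal to two opposite flats and so are the directions 60 degrees to either side. Below it a dark round flange 54 mm in diameter, 38 to 42 mm above the bench.
- spindle: Fixed dark steel spindle end, 20 mm diameter, in the middle of the nut, its top level with the nut's top (73 mm above the bench), with one slot 8.5 mm wide and 13 mm deep straight across it along its x axis. Origin on the spindle axis at the slot floor, 60 mm above the bench. Its direction differs each time.
- key_rack: Grey rack fixed to the bench, 56 x 34 x 24 mm (x, y, z), with one slot 44 x 7 mm along its x axis in which the key stands, the key's handle resting on the rack's top. Origin at the centre of its underside.
- key: Loose upright locking key, about 60 g. Steel blade 40 mm long (x), 5 mm thick (y; lowest 4 mm 3 mm thick), 11.5 mm deep; above it a blue handle 36 x 16 x 32 mm (x, y, z), gripped across the 16 mm. Origin at the middle of the blade's lower edge, z up, handle from z = 11.5 to 43.5 mm. Home, the handle rests on the nut's top, origin 61.5 mm above the bench. Half a turn about z is the same.
- loupe: Folded loupe, black case and white ring, 27 x 64 x 12 mm; bystander.
- cover_box_1: Small white box, 35 x 29 x 18 mm; bystander. To its right (from about y = -0.43 on, x 0.25 to 0.65) stands a fixed microscope 0.41 m high with its eyepieces towards the robot; a second one stands left of the work (y -0.12 to 0.12). Keep the arm clear of both.
- immersion_oil: Small dropper bottle with a black rubber top, 32 mm diameter, 88 mm high; bystander.
Things that resemble listed ones, but are neither listed nor needed, are in the scene too. What is meant by the key is not orange, and is the smaller of those in its own colour. There is more than one size of the stand; the job needs the largest.

How it is judged:
On the way:
1. the nut is past snug and a pair of its slots is lined up with the spindle slot (value of joint nut above 0.03 rad and angle between the x axis of nut_top and the x axis of spindle, either way round below 0.09 rad), for 0.2 s.
At the end, for the whole second after the job is handed in: The nut is past snug (joint above 0.03 rad), its slots within 0.09 rad of the spindle slot, and the key stands at rest in the slots: handle down to within 3 mm of the nut's top, centred within 8 mm of the axis, along the spindle slot within 0.12 rad, upright within 0.12 rad (all of step 1 and z of key in the frame of nut_top below -0.0085 m and horizontal distance between key and spindle below 0.008 m and angle between the x axis of key and the x axis of spindle, either way round below 0.12 rad and angle between key's own z axis and vertical below 0.12 rad and linear speed of key below 0.02 m/s); the robot touches nothing.
It fails at once if a bystander (loupe, small white box or dropper bottle) is moved more than 3 cm (distance of any of loupe, cover_box_1, immersion_oil from where it was at the start of the episode above 0.03 m).
It also fails if it takes over 54 s, if anything falls off the work surface, if the arm or the gripper's body presses on something with over 40 N, if the wrist force passes 120 N, or if a joint passes its speed limit or range.

### The arm

A 7-joint arm with a two-finger parallel gripper is mounted at the origin on a cart in front of the work surface, level with it; the furniture and walls round the work are solid. World frame = base frame: x ahead of the robot, y to its left, z up, the work surface at z = 0. Lengths are in m, angles in rad, forces in N, time in s.
With the tool pointing down it reaches from about 0.4 to 0.85 m from the base axis. Payload 10.4 kg.
Tool frame: the origin (TCP) lies at the very end of the fingers, on their centre line; the grasp point (between the pads) lies 19 mm behind it; x points along the fingers, z is the direction in which the jaws open and shut, and the axes are right-handed (so a half turn about x gives the same grasp; the last joint's range is limited). The gripper opens to 85 mm and grips with 20 to 120 N. Pads are 22 mm wide; open, the fingers measure 114 mm over their backs; the gripper's body (76 mm by 85 mm) begins 54 mm behind the grasp point. The pads swing forward as they close: fully open they stand 13 mm farther back than shut.
Start: joints at [-1.189, 0.332, -0.065, 1.46, 0.022, 1.35, -0.088], TCP at [0.246, 0.575, 0.231] pointing down, gripper open.
Joint ranges: [-2.6, 2.6], [-0.5, 2.12], [-1.47, 1.34], [0.16, 2.42], [-1.27, 4.41], [0.06, 2.06], [-2.6, 2.6]. Speed limits (rad/s): [2.22, 2.22, 2.79, 2.79, 3.14, 3.14, 3.14].

### API

Orientations are given as a unit quaternion [x, y, z, w].
In Python, from workcell import get_obs, camera, camera_info, hand_in gives the robot as it stands.
- The arm moves only by the tool move_arm, never from a script. Its argument "motion" is text: rows parted by semicolons, each of 4 numbers parted by spaces: the shift along the world's x, y, z in m, then the turn about the world's z in rad. In form: tx ty tz spin; .... A call has 1 to 10 rows; each row is the pose to reach, as a shift and turn from the pose commanded when the call began; what a row does not reach only later rows make up. A row lasts 1/8 s, in which the tool goes at most 62.5 mm and 10.7 degrees, less where a joint would pass 70% of its speed; a pose out of reach is approached as far as the arm can. A call with a gripper value outside its range is refused whole. "grip" is the opening, from 0 (shut) to 1 (fully open), set as the call begins (left out, the last holds). The fingers move at their own pace and stop on an object; "force" is the grip in N (left out, the last holds). Time passes only in rows, so rows that repeat a pose let the fingers close. It gives the time, the measured TCP pose, the force and the opening at its end, in the units of the state.
- get_obs(): the state, without advancing time (a new reading comes with each control period).
- camera(name): name is "scene" or "top" or "wrist"; returns (picture, depth): 384x512x3 uint8, red, green, blue; 384x512 float32, m along the optical axis (not along the pixel's ray), 0 where there is no reading.
- camera_info(name): a dict with "camera_matrix" (3x3 intrinsics, pixels), "eye" and "attitude" of the camera in the world. Camera axes: x right, y up, looking along -z (the intrinsics and any distortion apply to the point x, -y, -z); pixel columns grow to the right and rows downward; lengths in m; the calibration is good to about 2 mm. The wrist camera is an equidistant fisheye: a pixel r from the principal point sees the ray r / f radians off the axis. A picture is of the moment at which its call begins: read the wrist's pose just before it. camera_info takes no time and is no camera call; for the wrist camera it gives the pose at the moment of the call.
- hand_in(): hands the job in, once; it reports no verdict.
The state is a dict: "clock": time; "joint_pos": joint angles; "joint_velocities": joint speeds; "tau": joint torques, N m; "position": TCP position; "ee_rot": TCP orientation; "ft_force": force on the tool from outside, world axes, zero at the start; "torque": the same for the moment, N m; "grip_width": opening from 0.0 (shut) to 1.0 (fully open).
Only numpy, scipy, OpenCV 4.12 (cv2) and the standard library are available. Lean on these libraries where they do the work, as an engineer would, in place of code of your own. Each camera call takes 0.05 s, during which the arm holds its last target.

## Working session

There is one attempt and no reset: what is moved stays moved. The work goes in short steps, Python scripts to look and compute and a tool call to move; the robot and the scene stay as the last step left them, time stands still between calls to the robot, and variables do not carry over. Pictures are saved under pics/ and viewed, and the job is handed in when it is done.

Besides the shell and the picture viewer there is one more tool, called after "Emit:" as a command line: name --argument value ..., lists and objects as JSON in quotes. move_arm: Moves the arm, as the interface text tells. Its arguments: {"type":"object","properties":{"motion":{"type":"string"},"grip":{"type":"number"},"force":{"type":"number"}},"required":["motion"]}

```bash
ls; mkdir -p pics
cat > h.py <<'E'
import numpy as np, cv2
from workcell import get_obs, camera, camera_info, hand_in
E
python3 - <<'E'
from h import *
for n in ("scene","top"):
    p,d=camera(n); i=camera_info(n); print(n,i); 
    cv2.imwrite(f"pics/{n}0.png",p[:,:,::-1]); np.savez(f"{n}0.npz",p=p,d=d)
print(get_obs())
E
```

```text
pics
scene {'camera_matrix': array([[409.88273273,   0.        , 256.60413607],
       [  0.        , 409.88273273, 193.17177422],
       [  0.        ,   0.        ,   1.        ]]), 'eye': array([-0.41141592, -0.53570124,  0.66371406]), 'attitude': array([ 0.34942335, -0.30771608, -0.57459396,  0.67309428])}
top {'camera_matrix': array([[479.79498927,   0.        , 261.68467551],
       [  0.        , 479.79498927, 187.44363484],
       [  0.        ,   0.        ,   1.        ]]), 'eye': array([ 0.22736656, -0.3772996 ,  1.41427388]), 'attitude': array([-0.05147122,  0.05538252,  0.71054384, -0.69957911])}
{'clock': 0.1, 'joint_pos': array([-1.18859237,  0.33282306, -0.06473485,  1.4608331 ,  0.02160122,
        1.34987449, -0.08849822]), 'joint_velocities': array([-0.00065723, -0.00122703, -0.00062374, -0.00367882, -0.00090647,
        0.00014141, -0.00134903]), 'tau': array([ 2.02560412e-03, -6.26750708e+01,  4.98207333e-02, -3.92430425e+01,
        1.65409333e-02,  6.89097171e-03,  4.10863220e-05]), 'position': array([0.24600666, 0.57420247, 0.23059816]), 'ee_rot': array([-0.38955219,  0.5906521 ,  0.38904305,  0.58993618]), 'ft_force': array([-0.22374805,  0.49112039, -0.00081301]), 'torque': array([-0.06229067,  0.00153859, -0.01543165]), 'grip_width': 1.000167170441612}
```

View pics/scene0.png

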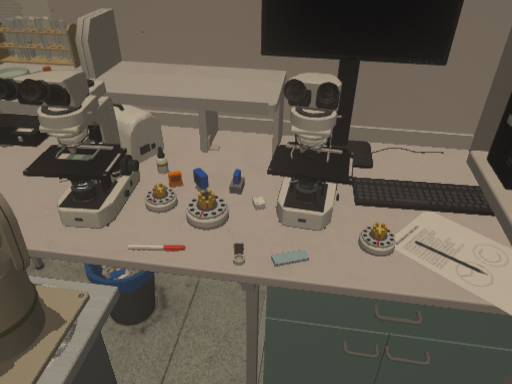

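View pics/top0.png

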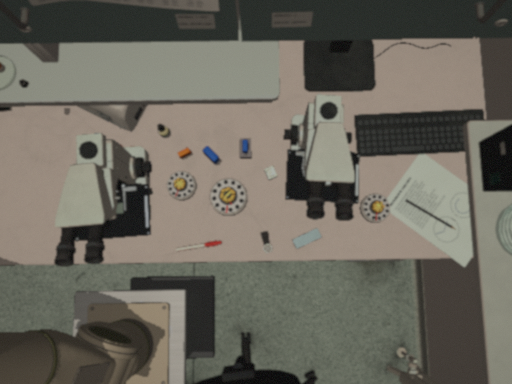

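The top view shows the largest stand at about (228,196), the key in its grey rack at (245,148), and a larger blue decoy at (211,155). Next I'll zoom in and measure.

```bash
cat >> h.py <<'E'
from scipy.spatial.transform import Rotation as R
def rays(info,uv,fish=False):
    K=info["camera_matrix"]; uv=np.atleast_2d(np.asarray(uv,float))
    a=(uv[:,0]-K[0,2])/K[0,0]; b=(uv[:,1]-K[1,2])/K[1,1]
    if fish:
        r=np.hypot(a,b)+1e-12; s=np.sin(r)/r; v=np.c_[a*s,-b*s,-np.cos(r)]
    else: v=np.c_[a,-b,-np.ones_like(a)]
    return R.from_quat(info["attitude"]).apply(v)
def plane(info,uv,z,fish=False):
    v=rays(info,uv,fish); e=np.asarray(info["eye"]); t=(z-e[2])/v[:,2]
    return e+v*t[:,None]
def proj(info,P,fish=False):
    q=R.from_quat(info["attitude"]).inv().apply(np.atleast_2d(P)-info["eye"])
    K=info["camera_matrix"]; x,y,z=q[:,0],-q[:,1],-q[:,2]
    if fish:
        rr=np.hypot(x,y)+1e-12; th=np.arctan2(rr,z); return np.c_[K[0,2]+K[0,0]*th*x/rr,K[1,2]+K[1,1]*th*y/rr]
    return np.c_[K[0,2]+K[0,0]*x/z,K[1,2]+K[1,1]*y/z]
def crop(p,u0,v0,u1,v1,s,name):
    cv2.imwrite("pics/"+name,cv2.resize(p[v0:v1,u0:u1,::-1],None,fx=s,fy=s,interpolation=cv2.INTER_CUBIC))
E
python3 - <<'E'
from h import *
t=np.load("top0.npz"); p=t["p"]; i=camera_info("top")
crop(p,150,110,290,215,5,"topz.png")
print(plane(i,[[228,196]],.04),plane(i,[[245,147]],.05),plane(i,[[211,155]],.04),plane(i,[[270,172]],.018),plane(i,[[163,130]],.08), plane(i,[[265,240]],.01),plane(i,[[181,185]],.05))
h=cv2.cvtColor(p,cv2.COLOR_RGB2HSV)
m=cv2.inRange(h,(105,120,40),(130,255,255))
n,l,s,c=cv2.connectedComponentsWithStats(m); print(s,c)
E
```

```text
[[ 0.41325484 -0.28890493  0.04      ]] [[ 0.55516136 -0.33981787  0.05      ]] [[ 0.53505262 -0.23982144  0.04      ]] [[ 0.48596391 -0.41207714  0.018     ]] [[ 0.60130363 -0.10648655  0.08      ]] [[ 0.28639774 -0.39399377  0.01      ]] [[ 0.44589046 -0.15458057  0.05      ]]
[[     0      0    512    384 196449]
 [   243    140      5     12     54]
 [   204    147     14     15    105]] [[255.52697138 191.53246899]
 [244.85185185 145.66666667]
 [210.51428571 154.32380952]]
```

View pics/topz.png

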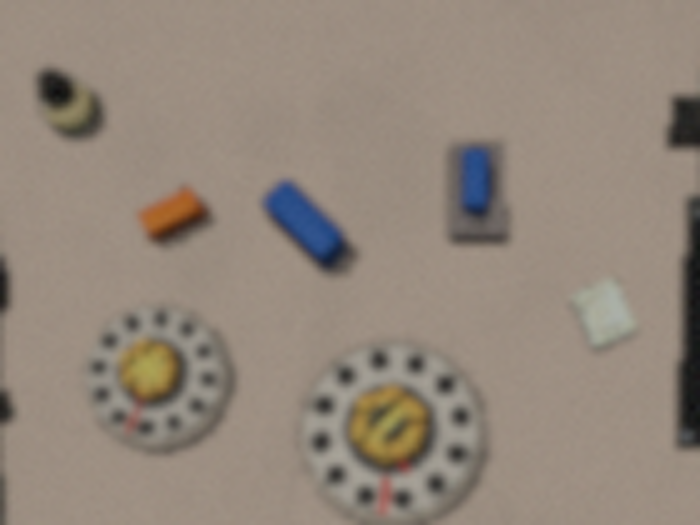

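Run:
```python
from h import *
o=get_obs(); r=R.from_quat(o["ee_rot"]).as_matrix(); print(r)
i=camera_info("wrist"); print(i, R.from_quat(i["attitude"]).as_matrix(), i["eye"]-o["position"])
p,d=camera("wrist"); cv2.imwrite("pics/w0.png",p[:,:,::-1])
# heights of scopes from scene depth
for n in("scene","top"):
    t=np.load(n+"0.npz"); d=t["d"]; ii=camera_info(n); K=ii["camera_matrix"]
    v,u=np.mgrid[0:384,0:512]; a=np.c_[(u.ravel()-K[0,2])/K[0,0],-(v.ravel()-K[1,2])/K[1,1],-np.ones(u.size)]*d.ravel()[:,None]
    P=R.from_quat(ii["attitude"]).apply(a)+ii["eye"]; P=P[d.ravel()>0]
    for nm,(y0,y1) in dict(L=(-.15,.25),Rr=(-.7,-.40)).items():
        m=(P[:,1]>y0)&(P[:,1]<y1)&(P[:,0]>.2)&(P[:,0]<.7)&(P[:,2]>.1)
        Q=P[m]; print(n,nm,len(Q),Q.min(0),Q.max(0))
```

```text
[[-4.48791215e-04 -9.19200781e-01  3.93788932e-01]
 [-1.15849345e-03  3.93789185e-01  9.19200052e-01]
 [-9.99999228e-01 -4.36729912e-05 -1.24161721e-03]]
{'camera_matrix': array([[297.31863964,   0.        , 254.13536545],
       [  0.        , 297.31863964, 191.20505394],
       [  0.        ,   0.        ,   1.        ]]), 'eye': array([0.16875779, 0.60824728, 0.37364365]), 'attitude': array([-0.13817372, -0.09064546,  0.54349466,  0.8229854 ])} [[ 0.3927939  -0.86952671 -0.29939315]
 [ 0.91962599  0.37104315  0.12889926]
 [-0.00099357 -0.32596056  0.94538285]] [-0.07724886  0.03404481  0.14304549]
scene L 11285 [ 0.22218773 -0.14983877  0.10004113] [0.69997898 0.10578032 0.41053072]
scene Rr 6617 [ 0.3072676  -0.64315634  0.10006309] [ 0.69986262 -0.40006938  0.41157455]
top L 18079 [ 0.22246373 -0.14999921  0.10000862] [0.69999722 0.24988242 0.83133783]
top Rr 14821 [ 0.31103185 -0.69997155  0.10003401] [ 0.69974108 -0.40001805  0.77611263]
```

View pics/w0.png

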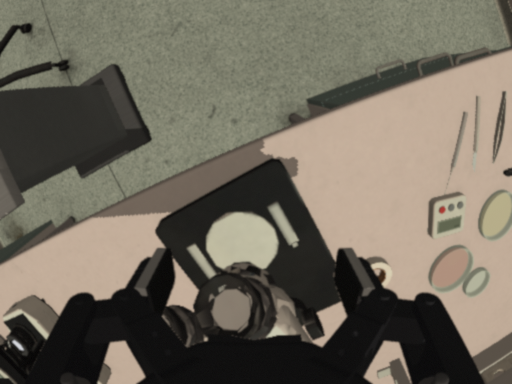

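The wrist view shows another microscope under the gripper, between the fingers at about (240,240). I'll go straight up first, then swing over.

Emit:
move_arm --motion "0 0 0.06 0; 0 0 0.12 0; 0 0 0.18 0; 0 0 0.24 0; 0 0 0.30 0; 0.03 -0.05 0.31 -0.15; 0.06 -0.105 0.31 -0.3; 0.09 -0.16 0.31 -0.45; 0.12 -0.21 0.31 -0.6; 0.15 -0.26 0.31 -0.75" --grip 1

```text
clock: 1.4
position: [0.3968, 0.3125, 0.5413]
ee_rot: [-0.144, 0.692, 0.144, 0.692]
ft_force: [0.9, -0.1, -1.3]
grip_width: 1.001
```

Emit:
move_arm --motion "0.03 -0.055 0 -0.12; 0.05 -0.11 0 -0.24; 0.06 -0.17 0 -0.36; 0.07 -0.23 0 -0.48; 0.08 -0.29 0 -0.6; 0.08 -0.35 0 -0.72; 0.07 -0.41 0 -0.84; 0.06 -0.47 0 -0.96; 0.04 -0.53 0 -1.08; 0.02 -0.59 0 -1.13"

```text
clock: 2.65
position: [0.4156, -0.2758, 0.5413]
ee_rot: [0.248, 0.662, -0.248, 0.662]
ft_force: [1.4, -0.8, -0.6]
grip_width: 0.998
```

Emit:
move_arm --motion "0 0 -0.06 0; 0 0 -0.12 0; 0 0 -0.18 0; 0 0 -0.24 0; 0 0 -0.28 0; 0 0 -0.32 0; 0 0 -0.32 0"

```text
clock: 3.52
position: [0.4151, -0.2733, 0.2193]
ee_rot: [0.247, 0.664, -0.247, 0.661]
ft_force: [0.3, 0.7, 0.9]
grip_width: 1.002
```

Run:
```python
from h import *
o=get_obs(); i=camera_info("wrist"); print(i["eye"]); p,d=camera("wrist"); cv2.imwrite("pics/w1.png",p[:,:,::-1])
print(o["clock"],o["position"],R.from_quat(o["ee_rot"]).as_matrix(),o["joint_pos"])
print(proj(i,[[.413,-.289,.073]],True))
np.savez("w1.npz",p=p,d=d,**i)
```

```text
[ 0.47135787 -0.20901625  0.36222721]
3.525 [ 0.41507294 -0.27328584  0.21934624] [[-0.00459039  0.65498636  0.75562675]
 [ 0.00128308  0.75563795 -0.65498827]
 [-0.99998864 -0.00203712 -0.00430907]] [-0.26798297  0.04433407  0.79027745  1.8393761  -0.03168993  1.27577158
 -0.18300789]
[[263.69540222 189.2146153 ]]
```

View pics/w1.png

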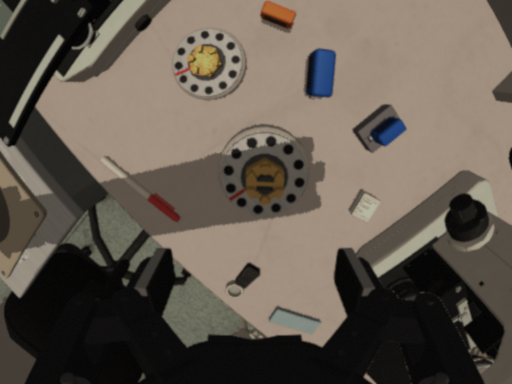

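Wrist view: the big stand is at about (264,172), its nut at (265,181), the key in its rack at (385,128), and the white box at (366,206).

Run:
```python
from h import *
t=dict(np.load("w1.npz")); p=t["p"]; i=t
q=cv2.convertScaleAbs(p,alpha=1.8)
crop(q,210,120,320,220,7,"w1n.png"); crop(q,340,90,420,160,7,"w1k.png")
# stand: rotate outline via axis; print projected expected axis
h=cv2.cvtColor(p,cv2.COLOR_RGB2HSV)
m=cv2.inRange(h,(105,120,40),(130,255,255))
n,l,s,c=cv2.connectedComponentsWithStats(m); print(s[s[:,4]>30],c[s[:,4]>30])
```

```text
[[     0      0    512    384 195180]
 [   307     49     28     47    982]
 [   371    118     34     27    446]] [[254.86057998 192.23292858]
 [322.06008147  72.76272912]
 [388.7735426  132.18834081]]
```

View pics/w1n.png

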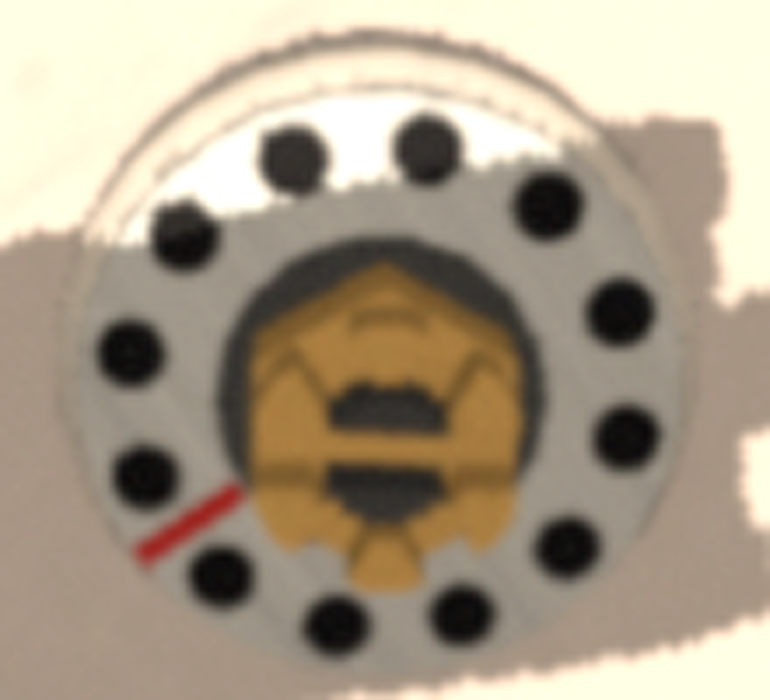

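View pics/w1k.png

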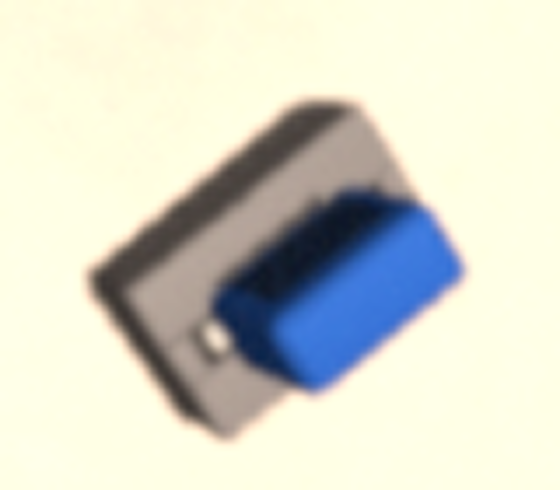

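```bash
cat >> h.py <<'E'
def rect(p,info,cx,cy,z,half,n,fish=True):
    # image: right=+x world, up=+y
    g=np.linspace(-half,half,n); X,Y=np.meshgrid(cx+g,cy-g)
    uv=proj(info,np.c_[X.ravel(),Y.ravel(),np.full(X.size,z)],fish).astype(np.float32)
    return cv2.remap(p,uv[:,0].reshape(n,n),uv[:,1].reshape(n,n),cv2.INTER_CUBIC)
E
python3 - <<'E'
from h import *
i=dict(np.load("w1.npz")); q=cv2.convertScaleAbs(i["p"],alpha=1.8)
a=rect(q,i,.413,-.289,.073,.03,601); b=rect(q,i,.413,-.289,.038,.06,601)
for x in(a,b): cv2.line(x,(300,290),(300,310),(0,255,0),1); cv2.line(x,(290,300),(310,300),(0,255,0),1)
cv2.imwrite("pics/ra.png",a[:,:,::-1]); cv2.imwrite("pics/rb.png",b[:,:,::-1])
E
```

```text
(no output)
```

View pics/ra.png

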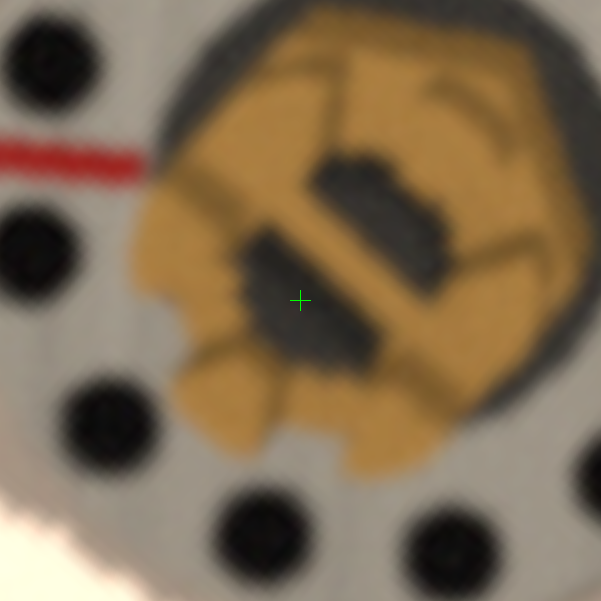

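View pics/rb.png

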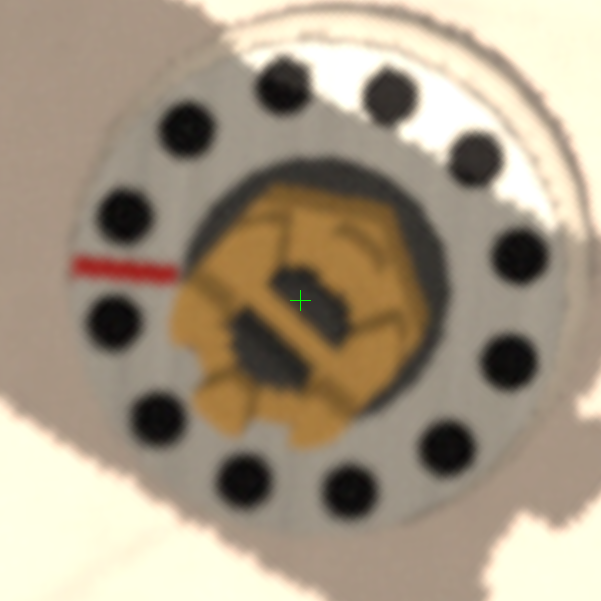

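Emit:
move_arm --motion "0.0015 -0.012 -0.03 0; 0.0015 -0.012 -0.07 0; 0.0015 -0.012 -0.11 0; 0.0015 -0.012 -0.14 0; 0.0015 -0.012 -0.16 0; 0.0015 -0.012 -0.175 0; 0.0015 -0.012 -0.175 0; 0.0015 -0.012 -0.175 0"

```text
clock: 4.58
position: [0.4189, -0.2865, 0.0474]
ee_rot: [0.247, 0.662, -0.247, 0.663]
ft_force: [-0.2, 0.4, 0.1]
grip_width: 1.002
```

Run:
```python
from h import *
i=camera_info("wrist"); p,d=camera("wrist"); o=get_obs(); print(o["position"],o["ft_force"])
q=cv2.convertScaleAbs(p,alpha=1.8);np.savez("w2.npz",p=p,d=d,**i)
c=proj(i,[[.4168,-.2862,.073]],True)[0].astype(int);print(c)
crop(q,max(c[0]-120,0),max(0,c[1]-90),c[0]+120,min(384,c[1]+90),3,"w2.png")
```

```text
[ 0.4188599  -0.28642018  0.04739873] [0.35375725 0.17846741 0.01479464]
[251 280]
```

View pics/w2.png

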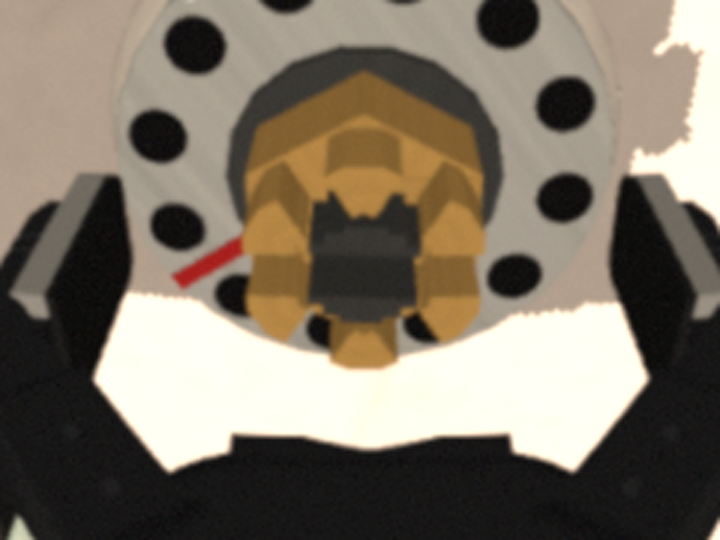

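The crop shows the hexagon centred between the jaws, with its flats square to them. I'll lower 3 mm and close.

Emit:
move_arm --motion "-0.001 0 -0.0035 0; -0.001 0 -0.0035 0; -0.001 0 -0.0035 0; -0.001 0 -0.0035 0; -0.001 0 -0.0035 0; -0.001 0 -0.0035 0; -0.001 0 -0.0035 0; -0.001 0 -0.0035 0" --grip 0.3 --force 50

```text
clock: 5.62
position: [0.4175, -0.2864, 0.0433]
ee_rot: [0.247, 0.662, -0.247, 0.663]
ft_force: [-0.2, -0.4, 5.2]
grip_width: 0.456
```

Run:
```python
from h import *
i=camera_info("wrist"); p,d=camera("wrist"); o=get_obs(); print(o["position"],o["ft_force"],o["torque"],o["grip_width"])
r=R.from_quat(o["ee_rot"]).as_matrix();print(np.degrees(np.arctan2(r[1,2],r[0,2])),o["joint_pos"])
q=cv2.convertScaleAbs(p,alpha=1.8);np.savez("w3.npz",p=p,d=d,**i)
c=proj(i,[[.4168,-.2862,.073]],True)[0].astype(int);print(c)
crop(q,max(c[0]-120,0),max(0,c[1]-90),c[0]+120,min(384,c[1]+90),3,"w3.png")
```

```text
[ 0.41750825 -0.28640962  0.04327933] [-0.12815374 -0.12408915  5.52854355] [-0.06331199  0.01514629 -0.04770465] 0.4578384387635586
-40.918096273652885 [-0.1441046   0.33573846  0.7519264   2.00240025 -0.28939589  0.90924593
  0.04575391]
[253 284]
```

View pics/w3.png

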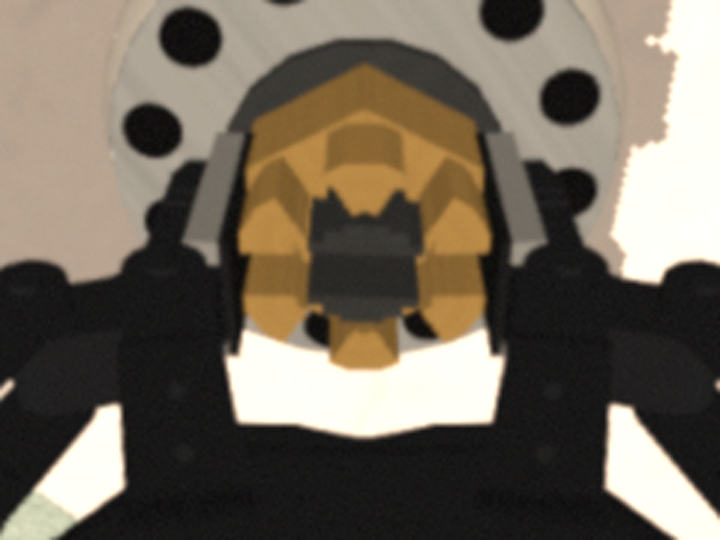

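Run:
```python
from h import *
i=dict(np.load("w3.npz")); q=cv2.convertScaleAbs(i["p"],alpha=2.5)
# rotated rect: right axis along yaw -40.9
th=np.radians(-40.9); ex=np.array([np.cos(th),np.sin(th)]); ey=np.array([-ex[1],ex[0]])
g=np.linspace(-.025,.025,601); A,B=np.meshgrid(g,-g); X=.4170+A*ex[0]+B*ey[0]; Y=-.2864+A*ex[1]+B*ey[1]
for z in(.073,):
    uv=proj(i,np.c_[X.ravel(),Y.ravel(),np.full(X.size,z)],True).astype(np.float32)
    a=cv2.remap(q,uv[:,0].reshape(601,601),uv[:,1].reshape(601,601),cv2.INTER_CUBIC)
    cv2.imwrite("pics/r3.png",a[:,:,::-1])
```

```text
(no output)
```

View pics/r3.png

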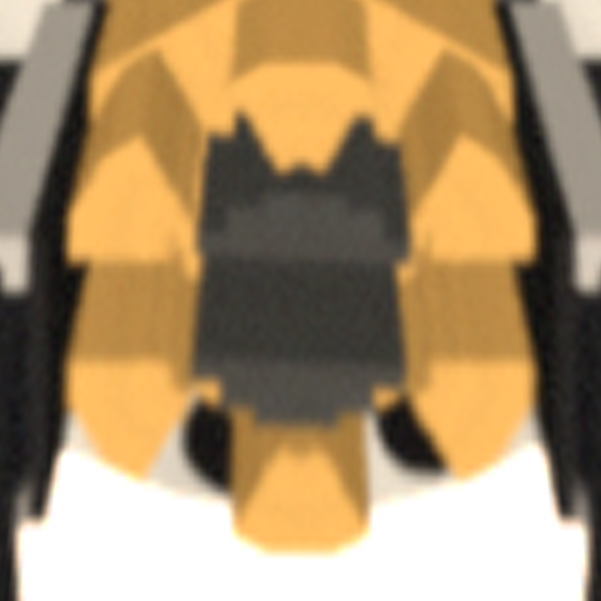

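The nut's slot edges and the spindle's coincide at rows 260 and 360, so one more 60° step is needed: joint about -0.43 to +0.62, within the given window.

Emit:
move_arm --motion "0 0 0 -0.1; 0 0 0 -0.25; 0 0 0 -0.4; 0 0 0 -0.55; 0 0 0 -0.7; 0 0 0 -0.85; 0 0 0 -0.98; 0 0 0 -1.05; 0 0 0 -1.05; 0 0 0 -1.05"

```text
clock: 6.92
position: [0.418, -0.2878, 0.0433]
ee_rot: [-0.546, -0.448, 0.546, -0.451]
ft_force: [4.3, -7.9, -2.0]
grip_width: 0.455
```

```bash
cat > look.py <<'E'
from h import *
import sys
n=sys.argv[1]; half=float(sys.argv[2]) if len(sys.argv)>2 else .025
i=camera_info("wrist"); p,d=camera("wrist"); o=get_obs(); print(o["clock"],o["position"],o["ft_force"],o["torque"],o["grip_width"])
r=R.from_quat(o["ee_rot"]).as_matrix();yaw=np.arctan2(r[1,2],r[0,2]);print(np.degrees(yaw),o["joint_pos"])
np.savez(n+".npz",p=p,d=d,**i); cv2.imwrite(f"pics/{n}.png",p[:,:,::-1])
q=cv2.convertScaleAbs(p,alpha=2.2)
th=np.radians(-40.9); ex=np.array([np.cos(th),np.sin(th)]); ey=np.array([-ex[1],ex[0]])
g=np.linspace(-half,half,601); A,B=np.meshgrid(g,-g); X=.4170+A*ex[0]+B*ey[0]; Y=-.2864+A*ex[1]+B*ey[1]
uv=proj(i,np.c_[X.ravel(),Y.ravel(),np.full(X.size,.073)],True).astype(np.float32)
a=cv2.remap(q,uv[:,0].reshape(601,601),uv[:,1].reshape(601,601),cv2.INTER_CUBIC)
cv2.imwrite(f"pics/{n}r.png",a[:,:,::-1])
E
python3 look.py w4
```

```text
6.975 [ 0.41798323 -0.28777864  0.0433488 ] [ 3.45259494 -7.96340982 -2.3093599 ] [-1.44685458 -0.81604875 -0.17587052] 0.4530828388642893
-101.1129367700572 [-0.32037587  0.41594138  0.97888794  2.00828573 -0.428385    0.9334629
 -0.88418118]
```

View pics/w4r.png

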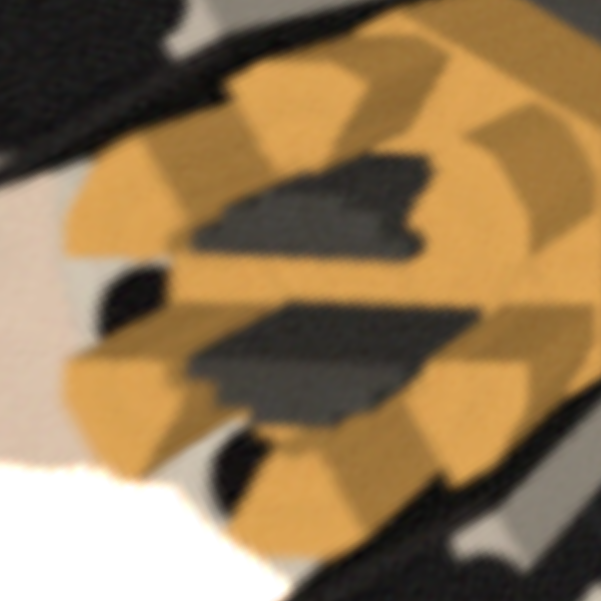

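Nut and spindle slot edges coincide again (rows ~257 and 360). Next I'll release, lift and check.

Emit:
move_arm --motion "0 0 0 0; 0 0 0 0; 0 0 0 0; 0 0 0 0; 0 0 0.03 0; 0 0 0.07 0; 0 0 0.12 0; 0 0 0.16 0; 0 0 0.16 0" --grip 1

```text
clock: 8.1
position: [0.4184, -0.2867, 0.2052]
ee_rot: [0.547, 0.448, -0.545, 0.451]
ft_force: [-0.2, 0.9, -0.5]
grip_width: 1.0
```

```bash
python3 look.py w5 0.04
python3 - <<'E'
from h import *
i=dict(np.load("w5.npz")); q=cv2.convertScaleAbs(i["p"],alpha=1.6); print(proj(i,[[.555,-.34,.05]],True));
E
```

```text
8.15 [ 0.41776649 -0.28598105  0.20353704] [ 0.25366626  0.49545935 -0.99507385] [-0.03342917  0.04407612  0.00299421] 1.0012021697557623
-101.02877715545137 [-0.57348617  0.13218661  1.18432367  1.85398474 -0.13142401  1.23845535
 -1.11263346]
[[281.80047254  34.35332227]]
```

View pics/w5r.png

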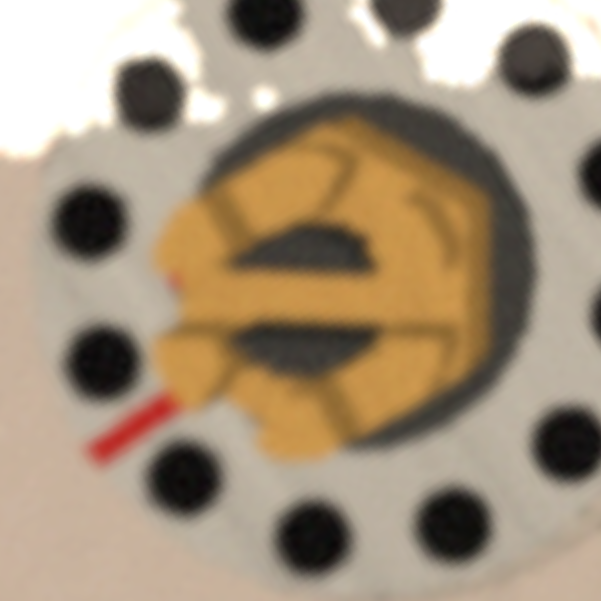

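View pics/w5.png

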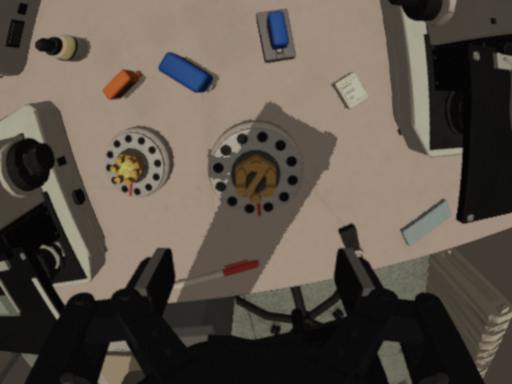

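The nut is released and aligned: its red line at (175,282) in the rectified crop is past the rotor's at (140,425), and the slot runs straight through. Next I'll turn to a comfortable wrist yaw and go above the key.

Emit:
move_arm --motion "0 0 0.02 0.18; 0.02 -0.01 0.04 0.36; 0.04 -0.02 0.05 0.54; 0.06 -0.03 0.05 0.72; 0.08 -0.04 0.05 0.9; 0.1 -0.05 0.05 1.08; 0.11 -0.05 0.05 1.26; 0.11 -0.05 0.05 1.44; 0.11 -0.05 0.05 1.62; 0.11 -0.05 0.05 1.8"

```text
clock: 9.4
position: [0.5266, -0.3359, 0.2507]
ee_rot: [-0.014, 0.708, 0.015, 0.706]
ft_force: [-0.3, -0.5, -0.6]
grip_width: 1.0
```

Emit:
move_arm --motion "0 0 0 0.18; 0 0 0 0.36; 0 0 0 0.54; 0 0 0 0.72; 0 0 0 0.9; 0 0 0 1.08; 0 0 0 1.26; 0 0 0 1.44; 0 0 0 1.5; 0 0 0 1.5"

```text
clock: 10.65
position: [0.5266, -0.3359, 0.251]
ee_rot: [-0.49, 0.509, 0.492, 0.509]
ft_force: [-0.8, 0.1, -0.4]
grip_width: 0.997
```

```bash
python3 look.py w6 0.04
python3 - <<'E'
from h import *
i=dict(np.load("w6.npz")); q=cv2.convertScaleAbs(i["p"],alpha=1.6)
a=rect(q,i,.555,-.34,.056,.05,601); cv2.imwrite("pics/w6k.png",a[:,:,::-1])
E
```

```text
10.7 [ 0.52669809 -0.33592512  0.25133829] [-0.66960697  0.18657406 -0.40663541] [ 0.01590801 -0.04131768 -0.00816104] 0.9998396666023686
87.90913323271245 [ 0.09804915  0.34459686  0.51701269  1.45551969 -0.17065413  1.38857846
  2.15534876]
```

View pics/w6.png

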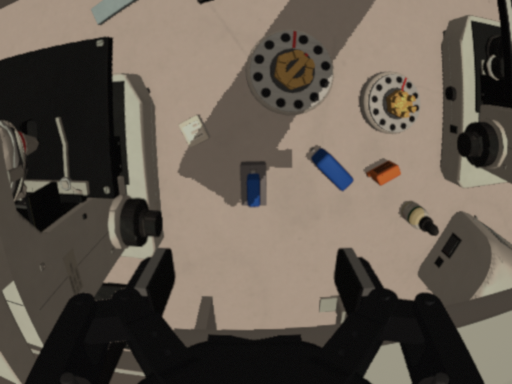

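View pics/w6k.png

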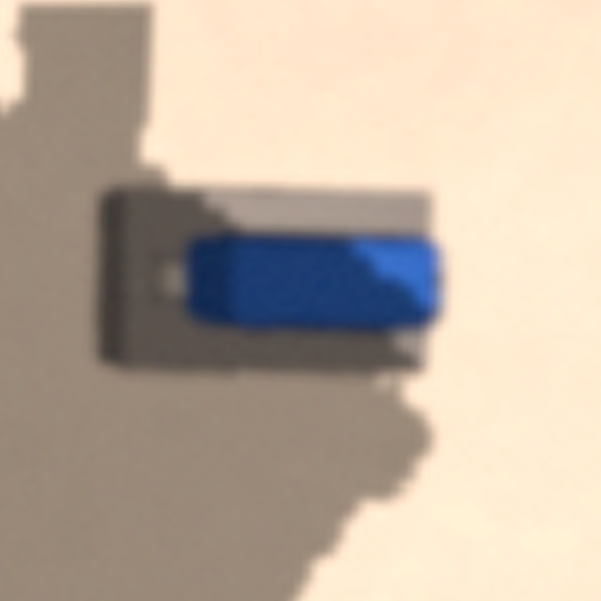

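The key handle's top centre comes out at about (0.561, -0.337). Its yaw is about 0, and the visible size of 34x15 mm fits the given 36x16. I'll descend with partly closed fingers.

Emit:
move_arm --motion "0.015 -0.0005 -0.02 0.015; 0.034 -0.001 -0.06 0.03; 0.034 -0.001 -0.1 0.03; 0.034 -0.001 -0.13 0.03; 0.034 -0.001 -0.15 0.03; 0.034 -0.001 -0.155 0.03; 0.034 -0.001 -0.155 0.03" --grip 0.55

```text
clock: 11.58
position: [0.5614, -0.3373, 0.0984]
ee_rot: [-0.499, 0.501, 0.498, 0.501]
ft_force: [-0.2, -0.8, -0.3]
grip_width: 0.555
```

```bash
python3 look.py w7 0.04
python3 - <<'E'
from h import *
i=dict(np.load("w7.npz")); q=cv2.convertScaleAbs(i["p"],alpha=1.6)
a=rect(q,i,.561,-.337,.056,.05,601); cv2.imwrite("pics/w7k.png",a[:,:,::-1])
E
```

```text
11.625 [ 0.56164449 -0.33745783  0.0989569 ] [0.10451035 0.34786346 0.55540002] [0.0046774  0.01567323 0.00246332] 0.5493690938247291
89.70900893675004 [ 0.12784396  0.52409481  0.46537538  1.54888403 -0.25152558  1.12689515
  2.21323735]
```

View pics/w7.png

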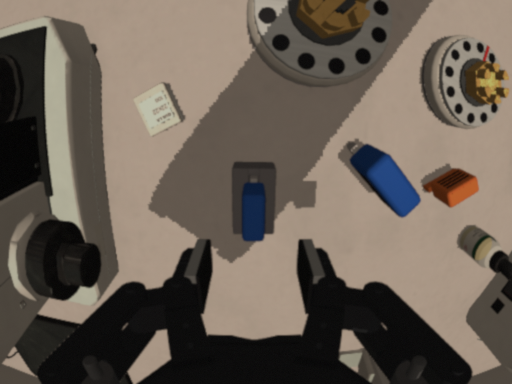

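View pics/w7k.png

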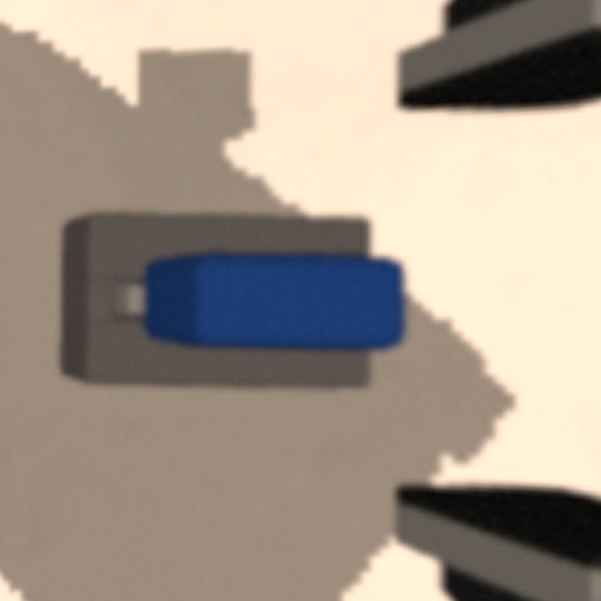

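The handle's top-face centre is now at (0.5608, -0.3373), within 1 mm of the TCP. I'll descend and grip.

Emit:
move_arm --motion "-0.0005 0 -0.03 0; -0.0005 0 -0.055 0; -0.0005 0 -0.069 0; -0.0005 0 -0.069 0; -0.0005 0 -0.069 0"

```text
clock: 12.25
position: [0.5613, -0.3376, 0.0302]
ee_rot: [-0.499, 0.501, 0.498, 0.501]
ft_force: [-0.1, -0.4, 0.2]
grip_width: 0.55
```

Emit:
move_arm --motion "0 0 0 0; 0 0 0 0; 0 0 0 0; 0 0 0 0; 0 0 0 0" --grip 0 --force 40

```text
clock: 12.88
position: [0.5611, -0.3374, 0.0297]
ee_rot: [-0.499, 0.501, 0.498, 0.501]
ft_force: [-1.5, 0.3, 6.3]
grip_width: 0.182
```

```bash
python3 look.py w8 0.04
```

```text
12.925 [ 0.5610766  -0.33735594  0.02970214] [-0.30349783  0.24190926  5.80512943] [0.10513876 0.17443132 0.00174432] 0.18035715622459322
89.72376086112618 [ 0.1473846   0.60099721  0.43818636  1.59599943 -0.28792512  1.00790617
  2.2385859 ]
```

View pics/w8.png

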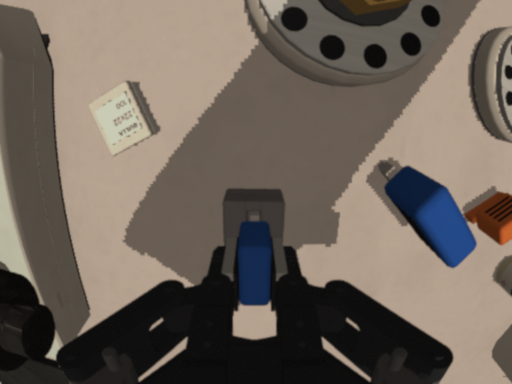

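Gripped at 15.3 mm. Next I'll lift and carry to above the nut.

Emit:
move_arm --motion "0 0 0.02 0; 0 0 0.05 0; 0 0 0.09 0; -0.02 0.007 0.11 -0.1; -0.05 0.018 0.11 -0.25; -0.08 0.028 0.11 -0.4; -0.11 0.039 0.11 -0.55; -0.135 0.048 0.11 -0.68; -0.144 0.051 0.105 -0.71; -0.144 0.051 0.105 -0.71"

```text
clock: 14.18
position: [0.4167, -0.2858, 0.1341]
ee_rot: [-0.294, 0.643, 0.294, 0.643]
ft_force: [0.9, -0.4, -1.1]
grip_width: 0.177
```

```bash
python3 look.py w9 0.04
```

```text
14.225 [ 0.41731519 -0.28605413  0.13421733] [0.46310092 0.54272551 0.02151132] [ 0.01362865 -0.03441552 -0.02211359] 0.17940909790279155
49.18726191423812 [-0.07678725  0.16182688  0.64446509  1.92254639 -0.10987902  1.09107452
  1.47066095]
```

View pics/w9.png

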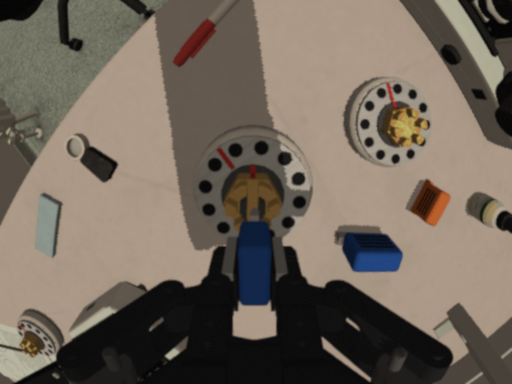

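View pics/w9r.png

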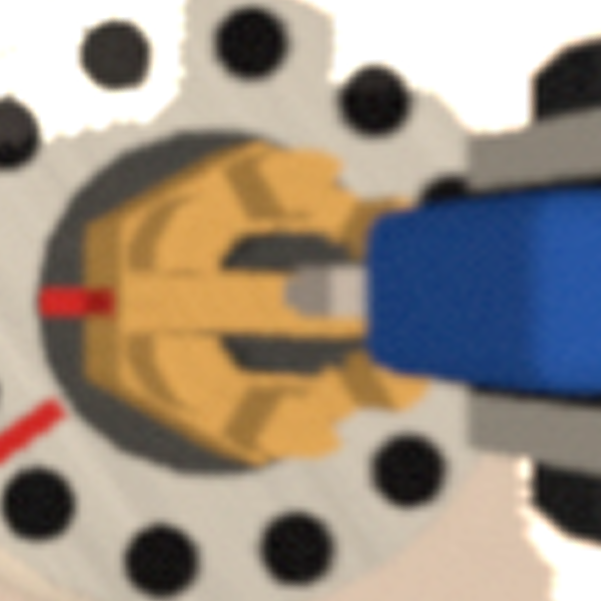

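Run:
```python
from h import *
i=dict(np.load("w9.npz")); th=np.radians(-40.9); ex=np.array([np.cos(th),np.sin(th)]); ey=np.array([-ex[1],ex[0]])
c=np.array([.4170,-.2864]); print("eye",(i["eye"][:2]-c)@ex,(i["eye"][:2]-c)@ey,i["eye"][2])
def rl(px,z):  # rect px -> world lateral at height z
    g=lambda k:-.04+.08*k/600
    A,B=g(px[0]),-g(px[1]); P=np.r_[c+A*ex+B*ey,.073]; e=i["eye"]; t=(z-e[2])/(P[2]-e[2]); Q=e+t*(P-e); d=Q[:2]-c; return d@ex*1e3,d@ey*1e3
print("handle near end bottom L/R",rl((370,212),.16),rl((370,370),.16))
for z in(.149,.128): print(rl((370,290),z))
print("blade",rl((330,268),.122),rl((330,316),.122), "slot", rl((180,302),.060),rl((100,302),.042))
```

```text
eye -0.08522293488644381 0.0007387052126666409 0.27715642721814193
handle near end bottom L/R (np.float64(-30.96123611625186), np.float64(7.0480404942499915)) (np.float64(-30.9612361162519), np.float64(-5.04119634091966))
(np.float64(-25.86652043871812), np.float64(1.1119749475775977))
(np.float64(-16.140245054335452), np.float64(1.173139764694321))
blade (np.float64(-17.414578365266568), np.float64(3.419913450999849)) (np.float64(-17.414578365266586), np.float64(-1.4440095110486855)) slot (np.float64(-11.592114508537005), np.float64(-0.3306853929414882)) (np.float64(-17.775228177328785), np.float64(-0.4193267062451949))
```

Seen along the slot, the blade is 1.2 mm to one side of its centre line. I'll shift by that and descend gently.

Emit:
move_arm --motion "-0.0008 -0.0009 -0.015 0; -0.0008 -0.0009 -0.03 0; -0.0008 -0.0009 -0.038 0; -0.0008 -0.0009 -0.042 0; -0.0008 -0.0009 -0.046 0; -0.0008 -0.0009 -0.049 0; -0.0008 -0.0009 -0.049 0"

```text
clock: 15.1
position: [0.4158, -0.2869, 0.0848]
ee_rot: [-0.293, 0.643, 0.294, 0.643]
ft_force: [0.3, -0.0, -1.5]
grip_width: 0.182
```

```bash
python3 look.py w10 0.03
```

```text
15.15 [ 0.4158844  -0.28700861  0.08496475] [-0.37600204 -0.33897517 -0.9226449 ] [-0.009769   -0.04654521  0.01807098] 0.18103416616901644
49.04410951589493 [-0.05238449  0.23463251  0.6337289   1.96958684 -0.16585155  0.98789163
  1.51597876]
```

View pics/w10r.png

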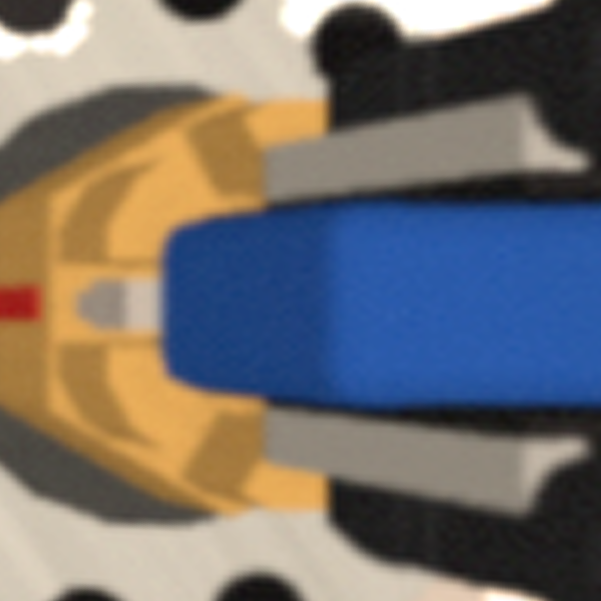

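The blade is inside the slot, centred between the walls (rows 262 and 345), with no contact force. I'll seat it now.

Emit:
move_arm --motion "0 0 -0.003 0; 0 0 -0.0055 0; 0 0 -0.0065 0; 0 0 -0.0065 0; 0 0 -0.0065 0"

```text
clock: 15.78
position: [0.4158, -0.2869, 0.0786]
ee_rot: [-0.293, 0.643, 0.294, 0.643]
ft_force: [-1.7, 1.5, 5.7]
grip_width: 0.178
```

Emit:
move_arm --motion "0 0 0 0; 0 0 0 0; 0 0 0 0; 0 0 0 0; 0 0 0.02 0; 0 0 0.05 0; 0 0 0.09 0; 0 0 0.13 0; 0 0 0.15 0; 0 0 0.15 0" --grip 0.7

```text
clock: 17.02
position: [0.4165, -0.2873, 0.2295]
ee_rot: [-0.294, 0.643, 0.293, 0.644]
ft_force: [-0.9, -0.1, -1.2]
grip_width: 0.698
```

```bash
python3 look.py w11 0.04
python3 - <<'E'
from h import *
p,d=camera("scene"); crop(p,120,130,300,270,4,"s2.png")
E
```

```text
17.075 [ 0.41591275 -0.28697679  0.22824072] [ 0.55557948 -0.62959238  0.24946762] [ 0.02440744 -0.03708189 -0.04619734] 0.700155061508233
49.05163217505773 [-0.10942465  0.056364    0.65420959  1.80646365 -0.03614684  1.2899453
  1.41013179]
```

View pics/w11.png

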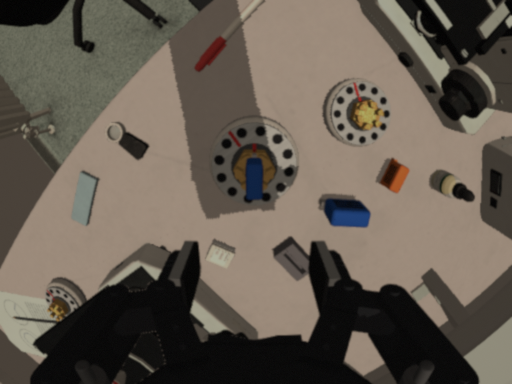

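View pics/w11r.png

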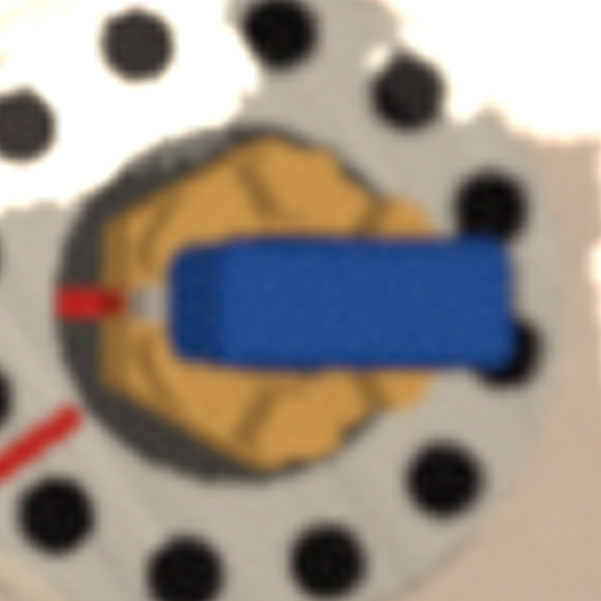

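View pics/s2.png

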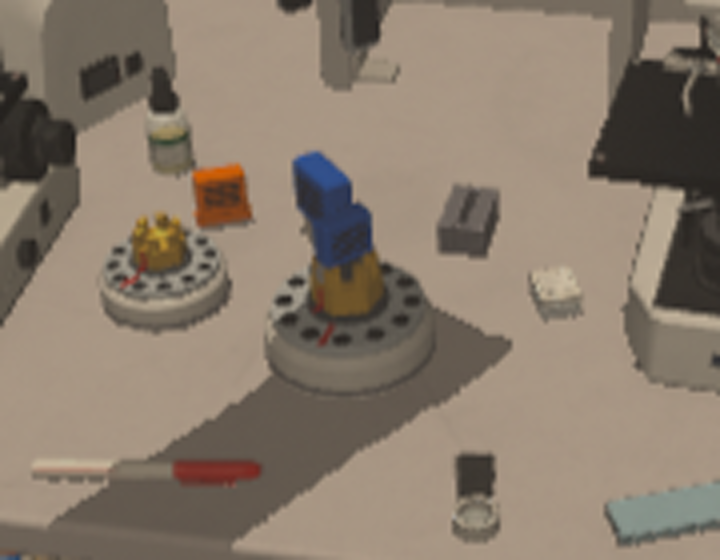

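Run:
```python
from h import *
i=dict(np.load("w11.npz")); h=cv2.cvtColor(i["p"],cv2.COLOR_RGB2HSV); m=cv2.inRange(h,(105,120,40),(130,255,255))
m[:, :235]=0; m[:,275:]=0
v,u=np.nonzero(m); d=i["d"][v,u]; K=i["camera_matrix"]
r=rays(i,np.c_[u,v],True); ax=R.from_quat(i["attitude"]).apply([0,0,-1]); P=i["eye"]+r*(d/(r@ax))[:,None]
z=P[:,2]; T=P[z>np.percentile(z,50)]; print(len(P),np.percentile(z,[5,50,75,95]))
S=P[z>.100]; print(len(S),S.min(0),S.max(0),(S.min(0)+S.max(0))/2)
rc=cv2.minAreaRect((S[:,:2]*1000).astype(np.float32)); print(rc)
A=np.c_[S[:,:2],np.ones(len(S))]; print("tilt",np.linalg.lstsq(A,S[:,2],rcond=None)[0][:2])
```

```text
602 [0.09251163 0.10503938 0.10560161 0.10626725]
546 [ 0.35260502 -0.30204774  0.10005799] [ 0.43190543 -0.23127103  0.37236553] [ 0.39225523 -0.26665938  0.23621176]
((391.2999572753906, -263.9943542480469), (15.409696578979492, 101.3317642211914), 48.59873580932617)
tilt [-0.65045811  0.53766084]
```

Run:
```python
from h import *
i=dict(np.load("w11.npz")); h=cv2.cvtColor(i["p"],cv2.COLOR_RGB2HSV); m=cv2.inRange(h,(105,120,40),(130,255,255))
m[:, :235]=0; m[:,275:]=0
v,u=np.nonzero(m); d=i["d"][v,u]; r=rays(i,np.c_[u,v],True); ax=R.from_quat(i["attitude"]).apply([0,0,-1]); P=i["eye"]+r*(d/(r@ax))[:,None]
S=P[(P[:,2]>.103)&(P[:,2]<.108)]; print(len(S),S.mean(0),cv2.minAreaRect((S[:,:2]*1000).astype(np.float32)))
A=np.c_[S[:,:2],np.ones(len(S))]; print("tilt",np.linalg.lstsq(A,S[:,2],rcond=None)[0][:2])
hand_in()
```

```text
522 [ 0.41560149 -0.28565602  0.10513932] ((415.9369201660156, -286.20916748046875), (15.380147933959961, 34.72089767456055), 50.34644317626953)
tilt [0.02207519 0.00921257]
the job is handed in; nothing more can be done
```

I tightened the nut, seated the blue key in its slots, let go of it and handed the job in at about 17 s. The hand-in gives no verdict, so the results below are my own checks.

**What I did:** I gripped the castle nut on its flats and turned it 60° clockwise, from about -0.43 to about +0.62 rad. That is past snug, with its slots in line with the spindle slot. I then took the key from its rack and corrected a 1.2 mm sideways offset. The blade went down until a contact force of about 6 N showed it was seated. I released it and backed the arm off upwards.

**Last checks before hand-in:**

| Check | Measured | Needed |
|---|---|---|
| Handle top height | 0.105 m | 0.105 m when fully home |
| Key centre to spindle axis | about 1 mm | under 8 mm |
| Key direction against the slot | about 1° | under 0.12 rad (6.9°) |
| Key tilt | about 0.024 rad | under 0.12 rad |

- **Nut:** its red line still points along the key and lies past the rotor's red line.
- **Bystanders:** the loupe, white box and dropper bottle looked unmoved in the last pictures. I did not measure their positions again.
- **Failed measurement:** a first fit of the key's top face failed because stray depth points got in (impossible tilt). Limiting it to points near the handle's top gave the values in the table.

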